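Lid and clip the returns box

ROBOT

A 6-joint arm with a two-finger parallel gripper is mounted at the origin on a cart in front of the work surface, level with it; the furniture and walls round the work are solid. World frame = base frame: x ahead of the robot, y to its left, z up, the work surface at z = 0. Lengths are in m, angles in rad, forces in N, time in s.
With the tool pointing down it reaches from about 0.35 to 0.925 m from the base axis. Payload 6.4 kg.
Tool frame: the origin (TCP) lies at the very end of the fingers, on their centre line; the grasp point (between the pads) lies 19 mm behind it; z points along the fingers, y is the line along which they close (so a half turn about z gives the same grasp; the last joint's range is limited). The gripper opens to 85 mm and grips with 20 to 120 N. Pads are 22 mm wide; open, the fingers measure 114 mm over their backs; the gripper's body (76 mm by 85 mm) begins 54 mm behind the grasp point. The pads swing forward as they close: fully open they stand 13 mm farther back than shut.
Start: joints at [0.97, 0.245, 1.558, -0, 1.339, -0.174], TCP at [0.269, 0.592, 0.231] pointing down, gripper open.
Joint ranges: [-3.13, 3.13], [-1.02, 2.26], [0.13, 2.54], [-0.95, 4.09], [0.21, 2.88], [-2.74, 2.74]. Speed limits (rad/s): [2.57, 2.57, 3.14, 3.14, 3.14, 3.14].

INTERFACE

Orientations are given as a rotation vector (axis times angle).
In Python, from station import bot gives the robot as it stands.
- The arm moves only by the shell command python3 -m inch 'ROWS' [FORCE]. ROWS is JSON, one flat list of numbers, 7 for each row, row after row: the turn, a rotation vector about the tool's x, y, z in rad, then the shift along the tool's x, y, z in m, then the opening, from 0 (shut) to 1 (fully open). A call has 1 to 8 rows; each row is the pose to reach, as a shift and turn from the pose commanded when the call began, along the tool's axes at that moment; what a row does not reach only later rows make up. A row lasts 1/8 s, in which the tool goes at most 62.5 mm and 10.7 degrees, less where a joint would pass 70% of its speed; a pose out of reach is approached as far as the arm can. A call with a gripper value outside its range is refused whole. The fingers move at their own pace and stop on an object; FORCE is the grip in N (left out, the last holds). Time passes only in rows, so rows that repeat a pose let the fingers close. It gives the time, the measured TCP pose, the force, the opening and the grip force at its end, in the units of the state.
- bot.get_state(): the state, without advancing time (a new reading comes with each control period).
- bot.capture(name): name is "side" or "top"; returns a dict with "image" (400x640x3 uint8, blue, green, red), "z_map" (400x640 float32, m along the optical axis (not along the pixel's ray), 0 where there is no reading), "K" (3x3 intrinsics, pixels), "R" (3x3) and "t" (3): a world point X has camera coordinates R X + t. Camera axes: x right, y down, z forward; pixel columns grow to the right and rows downward; lengths in m; the calibration is good to about 2 mm. A picture is of the moment at which its call begins.
- bot.hand_in(): hands the job in; it is judged then, once.
Trained networks look in the newest picture that a camera, given by its name, has taken for a name from the list of things; names that differ only in an ending like _2 or _b are one class to them, and where a whole thing is asked for, a point or a joint stands for the part that bears it (a point fixed in the world has none). Each returns a list of dicts, best first, with "confidence" (0 to 1); they miss things now and then, are a little off and sometimes report something else, mostly with a low value. They report only what shows in the picture. A call takes as long as a camera call.
- bot.look_for(target, camera): "uv" ([column, row] in pixels, amid what is visible of it).
The state is a dict: "time": time; "joint_pos": joint angles; "dq": joint speeds; "joint_torque": joint torques, N m; "eef_pos": TCP position; "tcp_rot": TCP orientation; "force": force on the tool from outside, world axes, zero at the start; "ft_torque": the same for the moment, N m; "gripper_width": opening from 0.0 (shut) to 1.0 (fully open); "gripper_force": force on a finger pad.
Only numpy, scipy, OpenCV 4.12 (cv2) and the standard library are available. Lean on these libraries where they do the work, as an engineer would, in place of code of your own. Each camera call takes 0.05 s, during which the arm holds its last target. There are 200 camera calls.

TASK

Close the open grey returns box: draw its lid completely out of the low steel riser by the upright lip, leave it lying flat on the table and let go, then take it again by the bar handle in its middle and set it level on the box so that it sits fully down (either way round). Then flip all four black side clips inward and down flat over the lid, and leave the other things on the table where they are.

Things in the scene. Friction and masses are not known exactly. Their poses are not given: they have to be found in the camera images.
- box: Open grey plastic returns box, 170 (its x) x 130 (its y) x 60 high, mouth 160 x 120, walls and floor 5, with a tape measure (67x72x32) lying in it; heavy, does not move. Origin: centre of its underside on the table; z up. Its rim is at z = 60. Two black clips are hinged along each long (+y and -y) side, at x = -45 and +45.
- lid: Loose grey box lid, 0.2 kg: plate 166 (x) x 122 (y) x 8; under it a plug 152 x 112 x 10 deep (lowest 5 mm: 146 x 106) that drops into the box mouth. Origin: middle of the plug's underside; z up; plate top at z = 18. Starts flat on the table, right way up, in the riser, 43 mm of its -x (lip) end sticking out. Seated, its origin is 50 above the box origin; either way round fits.
- lid_handle (a point): Grip point on the bar handle in the middle of the lid: bar 70 long (lid x) x 14 wide (lid y), from 18 to 46 above the lid origin; the point is 40 above it. Axes as the lid.
- lid_lip (a point): Grip point on the lid's pull lip: upright tab 8 thick (lid x) x 60 wide (lid y), from 18 to 48 above the lid origin; the point is 79 toward -x of the lid origin and 40 above it. 35 mm are free between lip and riser mouth, 40 between lip and handle.
- riser: Low dark steel riser (a tunnel with no floor, closed at the back), 146 wide, 135 deep, 58 high, 138 wide and 54 high inside, fixed, with a calculator (20 high) on top. Origin: point on the table 113 in front of its open mouth, on its centre line; its x points into the mouth, z up. The lid lies in it on the centre line.
- clip_a (a joint): Angle of the black clip on the -x, +y part of the box: a paddle 36 wide (box x) x 34 long from its hinge x 5 thick. 0 = flipped down flat over the lid, pointing inward; 1.57 = upright; starts at 2.0 to 2.4, leaning outward; stop at 2.5. Moves with light friction (about 1.2 N at the tip) and stays where it is left.
- clip_a_hinge (a point): Middle of that clip's hinge line, which runs along box x, at box x = -45, y = +71, z = 72. Shut, the clip's paddle spans y = +71 to +37 and z = 69.5 to 74.5, 1.5 above the seated lid.
- clip_b (a joint): Angle of the black clip on the +x, +y part of the box: a paddle 36 wide (box x) x 34 long from its hinge x 5 thick. 0 = flipped down flat over the lid, pointing inward; 1.57 = upright; starts at 2.0 to 2.4, leaning outward; stop at 2.5. Moves with light friction (about 1.2 N at the tip) and stays where it is left.
- clip_b_hinge (a point): Middle of that clip's hinge line, which runs along box x, at box x = +45, y = +71, z = 72. Shut, the clip's paddle spans y = +71 to +37 and z = 69.5 to 74.5, 1.5 above the seated lid.
- clip_c (a joint): Angle of the black clip on the +x, -y part of the box: a paddle 36 wide (box x) x 34 long from its hinge x 5 thick. 0 = flipped down flat over the lid, pointing inward; 1.57 = upright; starts at 2.0 to 2.4, leaning outward; stop at 2.5. Moves with light friction (about 1.2 N at the tip) and stays where it is left.
- clip_c_hinge (a point): Middle of that clip's hinge line, which runs along box x, at box x = +45, y = -71, z = 72. Shut, the clip's paddle spans y = -71 to -37 and z = 69.5 to 74.5, 1.5 above the seated lid.
- clip_d (a joint): Angle of the black clip on the -x, -y part of the box: a paddle 36 wide (box x) x 34 long from its hinge x 5 thick. 0 = flipped down flat over the lid, pointing inward; 1.57 = upright; starts at 2.0 to 2.4, leaning outward; stop at 2.5. Moves with light friction (about 1.2 N at the tip) and stays where it is left.
- clip_d_hinge (a point): Middle of that clip's hinge line, which runs along box x, at box x = -45, y = -71, z = 72. Shut, the clip's paddle spans y = -71 to -37 and z = 69.5 to 74.5, 1.5 above the seated lid.
- label_roll: Bystander: white label roll standing on end, 66 dia x 58. Origin under its middle. Leave alone.
- mouse: Bystander: black computer mouse, 110x62x37. Origin under its middle. Leave alone.
- stapler: Bystander: blue desk stapler, 36x135x54. Origin under its middle. Leave alone.
- parts_box: Bystander: small taped brown carton, 81x120x51. Origin under its middle. Leave alone.
- tape_brown: Bystander: brown tape roll lying flat, 107 dia x 48. Origin under its middle. Leave alone.

How it is judged:
By the outcome, as a careful person would: the job done as asked, in the order asked, and still so for the second after the job is handed in, with the robot touching nothing.
It also fails if it takes over 72 s, if anything falls off the work surface, if the arm or the gripper's body presses on something with over 40 N, if the wrist force passes 120 N, or if a joint passes its speed limit or range.

## Working session

There is one attempt and no reset: what is moved stays moved. The work goes in short steps, Python scripts to look and compute and a shell command to move; the robot and the scene stay as the last step left them, time stands still between calls to the robot, and variables do not carry over. Pictures are saved under pics/ and viewed, at most 10 in all, crops included, and the job is handed in when it is done.

```bash
ls; mkdir -p pics; cat > h.py <<'E'
import numpy as np, cv2
from station import bot
def cap(n,save=None):
    c=bot.capture(n)
    if save: cv2.imwrite('pics/'+save,c['image'])
    return c
def world(c):
    z=c['z_map'];K=c['K'];v,u=np.mgrid[:400,:640]
    P=np.stack([(u-K[0,2])/K[0,0]*z,(v-K[1,2])/K[1,1]*z,z],-1)
    return (P-c['t'])@c['R']
E
python3 - <<'E'
from h import *
for n in('top','side'):
    c=cap(n,n+'0.png');W=world(c);np.save(n+'0.npy',W)
    print(n,-c['R'].T@c['t'],c['R'][2],c['K'][0,0])
    for t in('box','lid','lid_handle','lid_lip','riser','clip_a','label_roll','mouse','stapler','parts_box','tape_brown'):
        print(t,[(np.round(r['uv']),round(r['confidence'],2),np.round(W[int(r['uv'][1]),int(r['uv'][0])],3)) for r in bot.look_for(t,n)[:5 if 'clip' in t else 2]])
s=bot.get_state();print(s)
E
```

```text
pics
top [ 0.23755824 -0.01752454  1.72744689] [ 0.19007373  0.01380221 -0.98167279] 410.0436719017888
box [(array([375., 205.]), 0.9, array([ 0.526, -0.208,  0.04 ])), (array([396., 212.]), 0.31, array([ 0.49 , -0.289,  0.072]))]
lid [(array([274., 195.]), 0.58, array([0.581, 0.215, 0.027]))]
lid_handle [(array([392., 189.]), 0.73, array([ 0.587, -0.28 ,  0.084])), (array([270., 196.]), 0.55, array([0.58 , 0.234, 0.014]))]
lid_lip [(array([271., 196.]), 0.75, array([0.585, 0.227, 0.008])), (array([324., 167.]), 0.56, array([ 0.694, -0.004,  0.058]))]
riser [(array([265., 177.]), 0.86, array([0.649, 0.247, 0.074]))]
clip_a [(array([359., 220.]), 0.52, array([ 0.458, -0.14 ,  0.09 ])), (array([401., 211.]), 0.45, array([ 0.49 , -0.31 ,  0.092])), (array([354., 200.]), 0.44, array([ 0.541, -0.122,  0.108])), (array([392., 192.]), 0.38, array([ 0.573, -0.281,  0.074]))]
label_roll [(array([324., 166.]), 0.56, array([0.695, 0.001, 0.054])), (array([360., 219.]), 0.51, array([ 0.462, -0.144,  0.087]))]
mouse [(array([321., 233.]), 0.55, array([0.415, 0.019, 0.028])), (array([390., 189.]),
[... 1427 characters left out ...]
': 1.2, 'joint_pos': array([ 9.69874930e-01,  2.45098379e-01,  1.55778543e+00,  1.82176736e-05,
        1.33868106e+00, -1.74109341e-01]), 'dq': array([-6.17487721e-04,  1.22241963e-03,  1.86408560e-04,  5.08111339e-04,
       -1.41897862e-03, -3.24981935e-05]), 'joint_torque': array([-2.55699260e-04, -4.29527736e+01, -3.26419365e+01, -8.51236427e-05,
        6.16999860e-04, -2.28763287e-05]), 'eef_pos': array([0.2690902 , 0.59170949, 0.23129914]), 'tcp_rot': array([-6.65362727e-01, -3.07031915e+00, -5.09394505e-05]), 'force': array([ 0.33026189,  0.33942275, -0.06887345]), 'ft_torque': array([-0.0583221 ,  0.00558759, -0.00092383]), 'gripper_force': 0.0, 'gripper_width': 1.0018280206977521}
```

```bash
python3 - <<'E'
from h import *
im=cv2.imread('pics/top0.png')[140:260,190:450]; cv2.imwrite('pics/a.png',cv2.resize(im,None,fx=3,fy=3,interpolation=cv2.INTER_CUBIC))
W=np.load('top0.npy');H=W[...,2]
import numpy as np
def fit(m,n):
    P=W[m][:,:2].astype(np.float32);r=cv2.minAreaRect(P);print(n,len(P),r, cv2.boxPoints(r).round(3).tolist(), H[m].mean())
X,Y=W[...,0],W[...,1]
A=(X>.4)&(X<.64)&(Y<-.1)&(Y>-.34)
fit(A&(H>.05)&(H<.066),'rim'); 
for y in ((-.34,-.21),(-.21,-.1)):
  for x in ((.4,.52),(.52,.65)):
    m=(X>x[0])&(X<x[1])&(Y>y[0])&(Y<y[1])&(H>.075)&(H<.13); fit(m,'clip')
L=(X>.53)&(X<.64)&(Y>.13)&(Y<.34)
fit(L&(H>.012)&(H<.024),'lidplate');fit(L&(H>.035)&(H<.052),'lip')
R=(X>.55)&(X<.85)&(Y>.1)&(Y<.4)
fit(R&(H>.052)&(H<.064),'riser')
E
```

```text
rim 213 ((0.5178148150444031, -0.21099916100502014), (0.1733277440071106, 0.14218959212303162), 11.048612594604492) [[0.4189999997615814, -0.15800000727176666], [0.44600000977516174, -0.296999990940094], [0.6159999966621399, -0.2639999985694885], [0.5889999866485596, -0.125]] 0.05836426775620879
clip 64 ((0.49179449677467346, -0.30190509557724), (0.041203875094652176, 0.026570182293653488), 16.39733123779297) [[0.46799999475479126, -0.29499998688697815], [0.47600001096725464, -0.3199999928474426], [0.5149999856948853, -0.3089999854564667], [0.5080000162124634, -0.28299999237060547]] 0.08796790647160926
clip 63 ((0.5790316462516785, -0.28305476903915405), (0.044004205614328384, 0.026275062933564186), 15.490150451660156) [[0.5540000200271606, -0.2759999930858612], [0.5609999895095825, -0.3019999861717224], [0.6039999723434448, -0.28999999165534973], [0.597000002861023, -0.26499998569488525]] 0.08836820908195155
clip 46 ((0.4632498323917389, -0.144044429063797), (0.03717877343297005, 0.02425561472773552), 9.795499801635742) [[0.4429999887943268, -0.13500000536441803], [0.446999996900558
[... 673 characters left out ...]
01, 0.15000000596046448], [0.5920000076293945, 0.3009999990463257]] 0.01811494112221898
lip 56 ((0.5932884216308594, 0.23343518376350403), (0.08355922996997833, 0.14434559643268585), 4.706244468688965) [[0.5460000038146973, 0.3019999861717224], [0.5580000281333923, 0.15800000727176666], [0.640999972820282, 0.16500000655651093], [0.6290000081062317, 0.3089999854564667]] 0.04742432081743534
riser 387 ((0.6419539451599121, 0.24030210077762604), (0.1785755306482315, 0.14662319421768188), 5.690194129943848) [[0.5460000038146973, 0.30399999022483826], [0.5600000023841858, 0.15800000727176666], [0.7379999756813049, 0.17599999904632568], [0.7239999771118164, 0.32199999690055847]] 0.05807878414482961
```

View pics/a.png

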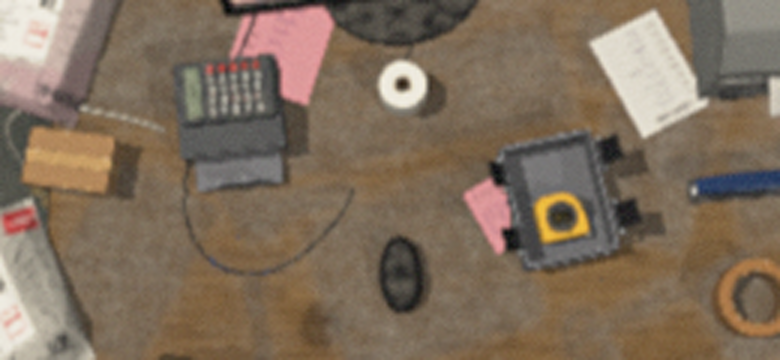

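```bash
python3 - <<'E'
from h import *
W=np.load('top0.npy');H=W[...,2];X,Y=W[...,0],W[...,1]
def fit(m,n):
    P=W[m][:,:2].astype(np.float32);r=cv2.minAreaRect(P);print(n,len(P),np.round(r[0],4),np.round(r[1],4),round(r[2],1),'mean',P.mean(0))
fit((X>.575)&(X<.85)&(Y>.1)&(Y<.36)&(H>.053)&(H<.1),'riser')
fit((X>.52)&(X<.605)&(Y>.13)&(Y<.34)&(H>.026)&(H<.05),'lip')
fit((X>.5)&(X<.62)&(Y>.13)&(Y<.34)&(H>.010)&(H<.05),'lid')
for v in range(185,206): print(v,' '.join('%3d'%(1000*h) for h in H[v,246:292]))
for v in range(160,206,4): print(v,W[v,270].round(3),end=' ')
# mouth edge: line fit of riser front, side cam
S=np.load('side0.npy')
m=(S[...,0]>.5)&(S[...,0]<.8)&(S[...,1]>.1)&(S[...,1]<.36)&(S[...,2]>.01)
for a,b in((.026,.05),(.053,.064)):
    q=S[m&(S[...,2]>a)&(S[...,2]<b)];print(len(q),q.min(0),q.max(0),q.mean(0))
im=cv2.imread('pics/side0.png')[130:280,230:420]; cv2.imwrite('pics/b.png',cv2.resize(im,None,fx=4,fy=4,interpolation=cv2.INTER_CUBIC))
E
```

```text
riser 1077 [0.6894 0.2085] [0.1925 0.217 ] 3.9 mean [0.6618641 0.2389372]
lip 44 [0.5741 0.2323] [0.0455 0.1432] 5.2 mean [0.562814   0.23097628]
lid 327 [0.562  0.2322] [0.1123 0.1845] 0.3 mean [0.57721835 0.23194757]
185   6  -5  -2  -5  64  64  50  54  65  50  58  60  55  56  58  52  56  60  52  50  58  56  60  61  54  63  57  56  56  55  57  58  62  58  56  58  62  51  59  22   0  -2  -2  -3   0   2
186   8  10   1  -7  61  54  52  64  45  60  52  58  62  57  67  58  57  61  57  63  66  57  54  57  64  54  60  65  63  57  55  55  56  59  61  56  61 1727  56  28   0  -2   2 -11  -2  -4
187 -11  -6   5   3  64  51  56  53  58  59  58  57  57  59  56  60  64  58  51  48  59  57  57  56  52  51  57  51  52  59  63  55  63  54  59  61  58  58  58  43  -2  -1   4   0  -2   5
188   2   0  -4  -1  59  61  56  54  61  60  56  56  58  59  57  63  54  59  57  56  50  55  62  53  62  58  57  54  64  60  64  58  58  53  58  65  55  61  57  31  -4   0   2  -4  -3   3
189   7   1   2   0  56  55  64  63  58  58  57  59  52  57  54  62  57  59  61  58  62  55  51  57  59  56  61  56  62  51  60 
[... 2875 characters left out ...]
 4   6
205  -5   0  10  -1   0   3   0   2   5  -2   4  -1  -5  -3  -8   0   0   4   5  -3   1  -6   0  -6  -3   7  -6  -1  -2   0   0   3  -1   5   5   7   0  -2   2   2  -4   0   1   2   6   0
160 [0.72  0.221 0.08 ] 164 [0.703 0.221 0.076] 168 [0.687 0.222 0.075] 172 [0.67  0.222 0.071] 176 [0.652 0.222 0.074] 180 [0.639 0.224 0.058] 184 [0.622 0.224 0.059] 188 [0.604 0.223 0.062] 192 [0.597 0.23  0.016] 196 [0.579 0.229 0.017] 200 [0.557 0.226 0.041] 204 [0.547 0.231 0.003] 244 [0.55358895 0.15304245 0.02610406] [0.74067549 0.31563239 0.04950581] [0.65087384 0.18521421 0.03767043]
228 [0.59108096 0.15336583 0.05308356] [0.73809893 0.30776606 0.06362847] [0.64265497 0.20821402 0.05853295]
```

View pics/b.png

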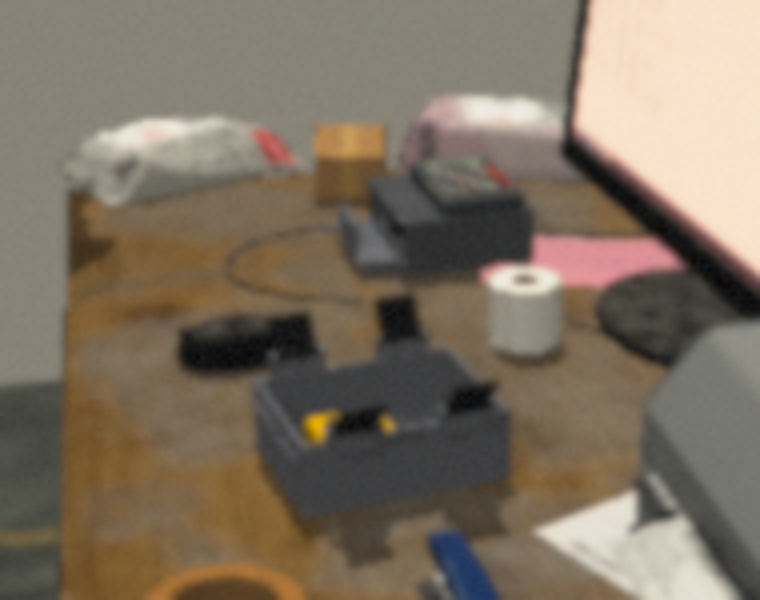

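```bash
python3 - <<'E'
from h import *
W=np.load('top0.npy')
E_=[]
for u in range(252,283):
    v=max(v for v in range(176,197) if .045<W[v,u,2]<.1); E_.append(W[v,u,:2])
E_=np.array(E_,np.float32);l=cv2.fitLine(E_,cv2.DIST_HUBER,0,.01,.01).ravel();print('mouth',l,np.degrees(np.arctan2(-l[0],l[1])),E_[[0,-1]])
S=W[198:202,260:280].reshape(-1,3);S=S[S[:,2]>.036];print('lip',len(S),S.mean(0),np.median(S,0))
l=cv2.fitLine(S[:,:2].astype(np.float32),cv2.DIST_HUBER,0,.01,.01).ravel();print(np.degrees(np.arctan2(-l[0],l[1])))
for row in range(170,186,2):
    c=[u for u in range(240,300) if .045<W[row,u,2]<.1];print(W[row,c[0]].round(3),W[row,c[-1]].round(3))
s=bot.get_state();from scipy.spatial.transform import Rotation as R
print(R.from_rotvec(s['tcp_rot']).as_matrix().round(3))
E
```

```text
mouth [ 0.10877071 -0.9940669   0.59530705  0.23610409] -173.75554 [[0.5884374  0.29784676]
 [0.6041398  0.17376189]]
lip 35 [0.55578767 0.228512   0.04696507] [0.55558436 0.22900171 0.0474237 ]
-175.65134
[0.683 0.316 0.064] [0.68  0.173 0.062]
[0.673 0.31  0.07 ] [0.674 0.17  0.053]
[0.668 0.313 0.056] [0.663 0.169 0.059]
[0.658 0.312 0.059] [0.654 0.169 0.063]
[0.649 0.312 0.06 ] [0.647 0.169 0.058]
[0.641 0.312 0.06 ] [0.638 0.169 0.057]
[0.633 0.312 0.056] [0.63  0.165 0.055]
[0.623 0.307 0.062] [0.621 0.165 0.057]
[[-0.91   0.414  0.   ]
 [ 0.414  0.91   0.   ]
 [ 0.     0.    -1.   ]]
```

```bash
cat >> h.py <<'E'
from scipy.spatial.transform import Rotation as Ro
def go(x,y,z,yaw,quiet=0):
    "shift/turn from now to world x,y,z with tool down and tool y at yaw deg (mod 180)"
    s=bot.get_state();M=Ro.from_rotvec(s['tcp_rot'])
    d=M.inv().apply(np.array([x,y,z])-s['eef_pos'])
    c=M.as_matrix()[:,1];cur=np.degrees(np.arctan2(c[1],c[0]))
    t=-((yaw-cur+90)%180-90)
    yw=np.radians(cur-t);Y=np.array([np.cos(yw),np.sin(yw),0]);Z=np.array([0,0,-1.])
    T=Ro.from_matrix(np.stack([np.cross(Y,Z),Y,Z],1))
    print('turn',(M.inv()*T).as_rotvec().round(3),'shift',d.round(4),'t',round(s['time'],2),'F',s['force'].round(1),'g',round(s['gripper_width'],3),'j6',s['joint_pos'][5].round(2))
E
python3 -m inch '[0,0,1.035,-0.41,-0.21,0.11,0.4, 0,0,1.035,-0.41,-0.21,0.11,0.4, 0,0,1.035,-0.41,-0.21,0.11,0.4, 0,0,1.035,-0.41,-0.21,0.11,0.4, 0,0,1.035,-0.41,-0.21,0.11,0.4, 0,0,1.035,-0.41,-0.21,0.11,0.4, 0,0,1.035,-0.41,-0.21,0.11,0.4, 0,0,1.035,-0.41,-0.21,0.11,0.4]' 40
python3 -c "
from h import *
go(.556,.2305,.12,6.2);go(.556,.2305,.026,6.2)"
```

```text
time: 2.2
eef_pos: [0.5567, 0.2283, 0.1207]
tcp_rot: [-2.1, -2.337, 0.001]
force: [0.0, 0.1, 0.6]
gripper_width: 0.398
gripper_force: 0.0
turn [-0.     0.    -0.002] shift [ 0.0022 -0.0004  0.0007] t 2.2 F [0.  0.1 0.6] g 0.398 j6 0.09
turn [-0.     0.    -0.002] shift [ 0.0023 -0.0004  0.0947] t 2.2 F [0.  0.1 0.6] g 0.398 j6 0.09
```

```bash
python3 -m inch '[0,0,0,0.002,0,0.06,0.4, 0,0,0,0.002,0,0.096,0.4, 0,0,0,0.002,0,0.096,0.4, 0,0,0,0.002,0,0.096,0, 0,0,0,0.002,0,0.096,0, 0,0,0,0.002,0,0.096,0, 0,0,0,0.002,0,0.096,0, 0,0,0,0.002,0,0.096,0]' 40
python3 -c "
from h import *
go(.411,.215,.026,6.2)"
```

```text
time: 3.2
eef_pos: [0.557, 0.2334, 0.0279]
tcp_rot: [2.095, 2.337, 0.005]
force: [-0.8, 0.1, 6.9]
gripper_width: 0.084
gripper_force: 42.7
turn [ 0.004 -0.001  0.001] shift [-0.0024 -0.1471  0.0013] t 3.2 F [-0.8  0.1  6.9] g 0.084 j6 0.1
```

```bash
python3 -m inch '[0,0,0,0,-0.015,-0.001,0, 0,0,0,0,-0.04,-0.001,0, 0,0,0,0,-0.07,-0.001,0, 0,0,0,0,-0.1,-0.001,0, 0,0,0,0,-0.13,-0.001,0, 0,0,0,0,-0.15,-0.001,0, 0,0,0,0,-0.155,-0.001,0, 0,0,0,0,-0.155,-0.001,0]'
python3 - <<'E'
from h import *
go(.411,.215,.026,6.2)
c=cap('top','top1.png');W=world(c);np.save('top1.npy',W)
cv2.imwrite('pics/c.png',cv2.resize(c['image'][140:260,190:450],None,fx=3,fy=3,interpolation=cv2.INTER_CUBIC))
E
```

```text
time: 4.2
eef_pos: [0.4019, 0.2163, 0.0278]
tcp_rot: [2.097, 2.339, 0.002]
force: [-3.9, -0.6, 10.3]
gripper_width: 0.085
gripper_force: 43.3
turn [ 0.001 -0.     0.001] shift [-0.0023  0.0089  0.0019] t 4.2 F [-3.9 -0.6 10.3] g 0.085 j6 0.14
```

View pics/c.png

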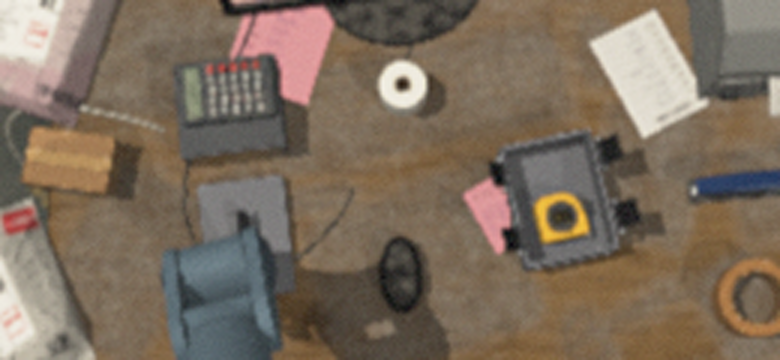

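```bash
python3 -m inch '[0,0,0,0,0,0,0.4, 0,0,0,0,0,0,0.4, 0,0,0,0,0,0,0.4, 0,0,0,0,0,-0.03,0.4, 0,0,0,0,0,-0.09,0.4, 0,0,0,0,0,-0.15,0.6, 0,0,0,0,0,-0.15,0.6, 0,0,0,0,0,-0.15,0.6]'
python3 - <<'E'
from h import *
go(.4805,.2248,.17,96.2)
c=cap('top');W=world(c);np.save('top1.npy',W);H=W[...,2];X,Y=W[...,0],W[...,1]
for n,a,b in(('plate',.01,.026),('handle',.034,.06)):
    m=(X>.36)&(X<.59)&(Y>.12)&(Y<.33)&(H>a)&(H<b);m=cv2.morphologyEx(m.astype(np.uint8),cv2.MORPH_OPEN,np.ones((2,2)))>0;P=W[m][:,:2].astype(np.float32)
    r=cv2.minAreaRect(P);print(n,len(P),r,P.mean(0))
c=cap('side');W=world(c);H=W[...,2];X,Y=W[...,0],W[...,1];print(bot.look_for('lid_handle','side'))
m=(X>.43)&(X<.54)&(Y>.16)&(Y<.29)&(H>.034)&(H<.06);P=W[m];print(len(P),P.min(0),P.max(0),P.mean(0))
cv2.imwrite('pics/d.png',cv2.resize(c['image'][130:280,230:420],None,fx=4,fy=4,interpolation=cv2.INTER_CUBIC))
E
```

```text
time: 5.25
eef_pos: [0.4006, 0.2158, 0.1756]
tcp_rot: [-2.097, -2.339, 0.001]
force: [0.2, -0.7, -0.1]
gripper_width: 0.601
gripper_force: 0.0
turn [-1.00e-03 -1.00e-03 -1.57e+00] shift [0.0003 0.0804 0.0055] t 5.25 F [ 0.2 -0.7 -0.1] g 0.601 j6 0.14
plate 568 ((0.4078686237335205, 0.11584220081567764), (0.43243464827537537, 0.12036311626434326), 39.7884407043457) [0.4935136 0.1977041]
handle 6 ((0.40054836869239807, 0.18645326793193817), (0.00226167356595397, 0.008781838230788708), 30.555442810058594) [0.40090558 0.18638979]
[{'uv': [299.9, 191.3], 'confidence': 0.68}]
66 [0.44830141 0.20444216 0.03419296] [0.51757841 0.22373949 0.05009981] [0.48097444 0.21459738 0.04174214]
```

View pics/d.png

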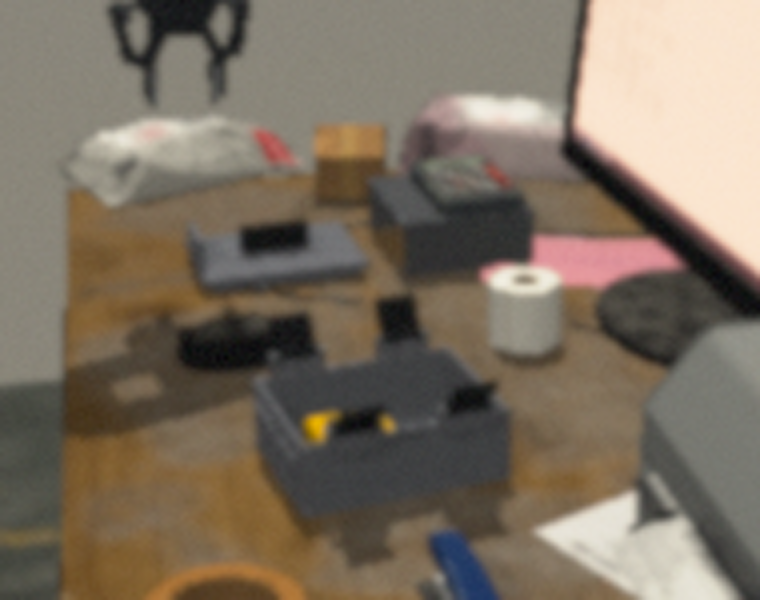

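```bash
python3 -m inch '[0,0,1.57,-0.001,0.081,0.04,0.6, 0,0,1.57,-0.001,0.081,0.04,0.6, 0,0,1.57,-0.001,0.081,0.04,0.6, 0,0,1.57,-0.001,0.081,0.04,0.6, 0,0,1.57,-0.001,0.081,0.04,0.6, 0,0,1.57,-0.001,0.081,0.04,0.6, 0,0,1.57,-0.001,0.081,0.04,0.6, 0,0,1.57,-0.001,0.081,0.04,0.6]' 
python3 -c "
from h import *
go(.4815,.2235,.024,96.2)"
```

```text
time: 6.4
eef_pos: [0.4806, 0.2235, 0.1344]
tcp_rot: [3.129, 0.272, -0.005]
force: [-0.4, -0.1, 0.0]
gripper_width: 0.601
gripper_force: 0.0
turn [0.    0.004 0.065] shift [1.200e-03 1.000e-04 1.104e-01] t 6.4 F [-0.4 -0.1  0. ] g 0.601 j6 1.62
```

```bash
python3 -m inch '[0,0,0.065,0.001,0,0.05,0.6, 0,0,0.065,0.001,0,0.1,0.6, 0,0,0.065,0.001,0,0.107,0.6, 0,0,0.065,0.001,0,0.107,0, 0,0,0.065,0.001,0,0.107,0, 0,0,0.065,0.001,0,0.107,0, 0,0,0.065,0.001,0,0.107,0, 0,0,0.065,0.001,0,0.107,0]' 60
python3 -c "
from h import *
go(.5195,-.213,.2,101.2)"
```

```text
time: 7.4
eef_pos: [0.4845, 0.2244, 0.0316]
tcp_rot: [-3.136, -0.18, -0.006]
force: [-0.3, 0.1, 6.1]
gripper_width: 0.148
gripper_force: 62.0
turn [-0.    -0.004 -0.081] shift [-0.0147  0.4385 -0.1687] t 7.4 F [-0.3  0.1  6.1] g 0.148 j6 1.68
```

```bash
python3 -m inch '[0,0,0,0,0,-0.02,0, 0,0,0,0,0,-0.07,0, 0,0,0,0,0,-0.12,0, 0,0,0,0,0,-0.17,0, 0,0,-0.08,-0.005,0.06,-0.17,0, 0,0,-0.08,-0.005,0.12,-0.17,0, 0,0,-0.08,-0.008,0.18,-0.17,0, 0,0,-0.08,-0.011,0.24,-0.17,0]' 
python3 -c "
from h import *
go(.5195,-.213,.2,101.2)"
```

```text
time: 8.4
eef_pos: [0.4989, -0.0174, 0.1996]
tcp_rot: [3.126, 0.306, 0.001]
force: [0.4, 0.3, -1.7]
gripper_width: 0.143
gripper_force: 60.9
turn [ 0.    -0.001 -0.   ] shift [-0.0177  0.1958 -0.0003] t 8.4 F [ 0.4  0.3 -1.7] g 0.143 j6 1.11
```

```bash
python3 -m inch '[0,0,0,-0.005,0.06,0,0, 0,0,0,-0.01,0.12,0,0, 0,0,0,-0.014,0.16,0,0, 0,0,0,-0.018,0.185,0,0, 0,0,0,-0.018,0.196,0,0, 0,0,0,-0.018,0.196,0,0]' 
python3 - <<'E'
from h import *
go(.5195,-.213,.16,101.2)
for n in('top','side'):
    c=cap(n);W=world(c);np.save(n+'2.npy',W);im=c['image']
    cv2.imwrite('pics/e%s.png'%n,cv2.resize(im[150:300,240:430],None,fx=4,fy=4,interpolation=cv2.INTER_CUBIC) if n=='side' else cv2.resize(im[140:260,310:450],None,fx=5,fy=5,interpolation=cv2.INTER_CUBIC))
    X,Y,H=W[...,0],W[...,1],W[...,2]
    m=(X>.38)&(X<.66)&(Y>-.34)&(Y<-.08)&(H>.15)&(H<.195);P=W[m];print(n,len(P),P.min(0),P.max(0),np.percentile(P[:,2],[5,50,95]))
e=[cv2.imread('pics/e%s.png'%n) for n in('top','side')]
e=[cv2.resize(x,(400,300)) for x in e];cv2.imwrite('pics/e.png',np.hstack(e))
E
```

```text
time: 9.15
eef_pos: [0.5195, -0.2114, 0.1993]
tcp_rot: [-3.126, -0.305, 0.0]
force: [0.2, -0.1, -2.7]
gripper_width: 0.141
gripper_force: 60.8
turn [-0.    -0.    -0.001] shift [-0.0003  0.0016  0.0393] t 9.15 F [ 0.2 -0.1 -2.7] g 0.141 j6 0.79
top 150 [ 0.43731533 -0.28534179  0.17588621] [ 0.58794502 -0.13763588  0.19415623] [0.17959182 0.1856881  0.19113831]
side 853 [ 0.42563831 -0.2901049   0.16745118] [ 0.60674343 -0.14033985  0.194962  ] [0.17262884 0.18614805 0.19037438]
```

View pics/e.png

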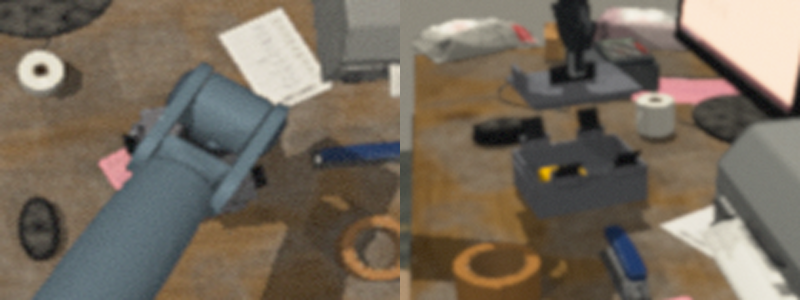

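```bash
cat > m.py <<'E'
from h import *
W=np.load('side2.npy');X,Y,H=W[...,0],W[...,1],W[...,2]
def rect(m,n,sz):
    m=cv2.morphologyEx(m.astype(np.uint8),cv2.MORPH_OPEN,np.ones((2,2)))>0
    P=W[m][:,:2].astype(np.float32);r=cv2.minAreaRect(P);print(n,len(P),np.round(r[0],4),np.round(r[1],4),round(r[2],1))
    # robust: rotate to yaw, percentile edges
    for yaw in (9,10,11,12,13):
        a=np.radians(yaw);q=P@np.array([[np.cos(a),-np.sin(a)],[np.sin(a),np.cos(a)]]);lo,hi=np.percentile(q,[1.5,98.5],axis=0)
        c=(lo+hi)/2;print(yaw,(hi-lo).round(4),np.round([c[0]*np.cos(a)-c[1]*np.sin(a),c[0]*np.sin(a)+c[1]*np.cos(a)],4))
rect((X>.38)&(X<.66)&(Y>-.34)&(Y<-.08)&(H>.179)&(H<.194),'lid side',0)
for f in('side0','side2'):
    W=np.load(f+'.npy');X,Y,H=W[...,0],W[...,1],W[...,2]
    rect((X>.38)&(X<.66)&(Y>-.34)&(Y<-.10)&(H>.053)&(H<.067),'box '+f,0)
    for y in ((-.36,-.21),(-.21,-.08)):
      for x in ((.4,.53),(.525,.65)):
        m=(X>x[0])&(X<x[1])&(Y>y[0])&(Y<y[1])&(H>.082)&(H<.12);P=W[m];print('clip',len(P),P.mean(0).round(4),P.max(0)[2])
E
python3 m.py
```

```text
lid side 729 [ 0.4265 -0.6393] [1.6949 0.1929] 77.5
9 [0.1651 0.1136] [ 0.5172 -0.2219]
10 [0.1638 0.1119] [ 0.5171 -0.2218]
11 [0.1634 0.1108] [ 0.5171 -0.2221]
12 [0.1634 0.1097] [ 0.517  -0.2227]
13 [0.164  0.1097] [ 0.5172 -0.2233]
box side0 421 [ 0.5366 -0.1607] [0.2196 0.2869] 9.4
9 [0.1711 0.1473] [ 0.5234 -0.2197]
10 [0.1704 0.1463] [ 0.5233 -0.2195]
11 [0.1701 0.146 ] [ 0.5231 -0.2198]
12 [0.1709 0.1463] [ 0.5231 -0.2193]
13 [0.1717 0.1472] [ 0.5232 -0.2195]
clip 44 [ 0.4947 -0.3157  0.0927] 0.09855689894538733
clip 49 [ 0.5816 -0.295   0.0935] 0.10186272264214004
clip 78 [ 0.4619 -0.145   0.0914] 0.1019376112581043
clip 77 [ 0.5512 -0.1295  0.0931] 0.10370891603411607
box side2 411 [ 0.4085 -0.7305] [1.5076 0.2003] 77.0
9 [0.1711 0.1471] [ 0.5227 -0.2205]
10 [0.1703 0.1452] [ 0.5226 -0.2204]
11 [0.1696 0.1438] [ 0.5226 -0.2207]
12 [0.1703 0.1435] [ 0.5232 -0.2209]
13 [0.1715 0.1433] [ 0.5234 -0.2209]
clip 43 [ 0.4939 -0.3163  0.093 ] 0.1000044713508264
clip 51 [ 0.5814 -0.2952  0.0933] 0.10399942757232356
clip 78 [ 0.4619 -0.1447  0.0915] 0.10100973049791187
clip 79 [ 0.5512 -0.1299  0.0929] 0.10357396588653572
```

```bash
python3 - <<'E'
from h import *
a=np.radians(11.2);Rm=np.array([[np.cos(a),-np.sin(a)],[np.sin(a),np.cos(a)]])
W=np.load('side2.npy');H=W[...,2];q=W[...,:2]@Rm  # box-frame coords unshifted
t=np.array([.5195,-.2114])@Rm;print('tcp',t)
dx=q[...,0]-t[0];dy=q[...,1]-t[1]
def st(m,n): print(n,m.sum(),np.percentile(dy[m],[10,50,90]).round(4),np.percentile(dx[m],[1,50,99]).round(4))
st((abs(dx+.004)>.016)&(abs(dx+.004)<.034)&(abs(dy)<.03)&(H>.194)&(H<.210),'handle face (true -7)')
st((abs(dx)<.08)&(abs(dy+.065)<.03)&(H>.178)&(H<.184),'lid front face ')
for lo in (.01,.02,.03,.04): st((abs(dx)<.08)&(abs(dy+.065)<.03)&(H>lo)&(H<lo+.01),'box front (-65)')
W=np.load('top0.npy');H=W[...,2];q=W[...,:2]@Rm;dx=q[...,0]-t[0];dy=q[...,1]-t[1]
B=(abs(dy)<.1)&(abs(dx)<.11)&(H>.05)&(H<.068)
for n,m in (('+x end',B&(abs(dy)<.045)&(dx>.06)),('-x end',B&(abs(dy)<.045)&(dx<-.06))): st(m,n)
for n,m in (('+y',B&(abs(dx)<.022)&(dy>.03)),('-y',B&(abs(dx)<.022)&(dy<-.03))): st(m,n)
E
```

```text
tcp [ 0.46854506 -0.30827867]
handle face (true -7) 57 [-0.0115 -0.0084 -0.0039] [-0.0368 -0.0207  0.0282]
lid front face  77 [-0.0644 -0.0611 -0.0594] [-0.0798 -0.0068  0.0752]
box front (-65) 141 [-0.0732 -0.0704 -0.0674] [-0.0793 -0.0034  0.0783]
box front (-65) 147 [-0.0735 -0.0698 -0.0673] [-0.0788 -0.0015  0.0778]
box front (-65) 139 [-0.0738 -0.0706 -0.0669] [-0.0771 -0.0041  0.078 ]
box front (-65) 144 [-0.0734 -0.0705 -0.0673] [-0.0768  0.0014  0.0781]
+x end 34 [-0.0386 -0.0038  0.0348] [0.0791 0.0816 0.085 ]
-x end 34 [-0.0336  0.0024  0.0368] [-0.0878 -0.0832 -0.0806]
+y 15 [0.0577 0.0599 0.0627] [-0.0211  0.0005  0.0216]
-y 16 [-0.0661 -0.0643 -0.0622] [-0.0201 -0.0002  0.0171]
```

```bash
python3 -m inch '[0,0,0,-0.005,0.004,0,0, 0,0,0,-0.005,0.004,0.04,0, 0,0,0,-0.005,0.004,0.08,0, 0,0,0,-0.005,0.004,0.1,0, 0,0,0,-0.005,0.004,0.108,0, 0,0,0,-0.005,0.004,0.113,0, 0,0,0,-0.005,0.004,0.114,0, 0,0,0,-0.005,0.004,0.114,0]' 
python3 - <<'E'
from h import *
go(.5195,-.213,.0805,101.2)
c=cap('side');W=world(c);np.save('side3.npy',W)
E
```

```text
time: 10.25
eef_pos: [0.5165, -0.2164, 0.0875]
tcp_rot: [3.126, 0.305, 0.003]
force: [-0.1, 3.2, 4.3]
gripper_width: 0.147
gripper_force: 61.8
turn [ 0.001 -0.002 -0.001] shift [ 0.0036 -0.0028  0.007 ] t 10.25 F [-0.1  3.2  4.3] g 0.147 j6 0.78
```

```bash
python3 -m inch '[0,0,0,0,0,-0.02,0, 0,0,0,0.005,-0.001,-0.025,0, 0,0,0,0.01,-0.001,-0.02,0, 0,0,0,0.01,-0.001,-0.01,0, 0,0,0,0.01,-0.001,-0.005,0, 0,0,0,0.01,-0.001,0,0, 0,0,0,0.01,-0.001,0.001,0, 0,0,0,0.01,-0.001,0.001,0]' 
python3 - <<'E'
from h import *
go(.5245,-.215,.0805,101.2)
c=cap('side');W=world(c);np.save('side3.npy',W)
E
```

```text
time: 11.3
eef_pos: [0.5252, -0.2136, 0.0844]
tcp_rot: [3.126, 0.305, 0.001]
force: [-0.1, 0.6, -1.8]
gripper_width: 0.143
gripper_force: 61.0
turn [ 0.    -0.    -0.001] shift [-0.0009  0.0012  0.0039] t 11.3 F [-0.1  0.6 -1.8] g 0.143 j6 0.79
```

Free now and inside the mouth. Lower on down.

```bash
python3 -m inch '[0,0,0,0,0,0.002,0, 0,0,0,0,0,0.004,0, 0,0,0,0,0,0.006,0, 0,0,0,0,0,0.007,0, 0,0,0,0,0,0.007,0]' 
python3 - <<'E'
from h import *
go(.5245,-.215,.0805,101.2)
c=cap('side');W=world(c);np.save('side3.npy',W)
a=np.radians(11.2);Rm=np.array([[np.cos(a),-np.sin(a)],[np.sin(a),np.cos(a)]])
q=W[...,:2]@Rm-np.array([.5205,-.2155])@Rm;H=W[...,2]
for x0 in(-.075,-.05,-.025,0,.025,.05):
  print([ (int(m.sum()),round(float(np.median(H[m])),4)) for y0 in(-.055,-.035,.02,.04) for m in[(q[...,0]>x0)&(q[...,0]<x0+.025)&(q[...,1]>y0)&(q[...,1]<y0+.02)&(H<.085)] if m.sum()])
E
```

```text
time: 11.98
eef_pos: [0.5255, -0.2142, 0.0814]
tcp_rot: [3.126, 0.306, -0.001]
force: [-15.0, 5.1, 25.3]
gripper_width: 0.143
gripper_force: 64.6
turn [ 0.001  0.001 -0.   ] shift [-0.0011  0.0006  0.0009] t 11.97 F [-15.    5.1  25.3] g 0.143 j6 0.79
[(23, 0.0687), (26, 0.0687), (6, 0.0686), (4, 0.0683)]
[(3, 0.0684), (27, 0.0697), (24, 0.0685), (18, 0.0684)]
[(11, 0.0685), (27, 0.0688), (2, 0.0696), (3, 0.0689)]
[(22, 0.0685), (25, 0.0691)]
[(18, 0.0683), (22, 0.0684)]
[(18, 0.0687), (21, 0.0686), (11, 0.0692)]
```

```bash
python3 -m inch '[0,0,0,0,0,-0.001,0.4, 0,0,0,0,0,-0.001,0.4, 0,0,0,0,0,-0.001,0.4, 0,0,0,0,0,-0.03,0.4, 0,0,0,0,0,-0.08,0.4, 0,0,0,0,0,-0.12,0.6, 0,0,0,0,0,-0.12,0.88, 0,0,0,0,0,-0.12,0.88]' 
python3 - <<'E'
from h import *
go(.4963,-.0929,.18,11.2)
c=cap('side');W=world(c);np.save('side3.npy',W)
cv2.imwrite('pics/f.png',cv2.resize(c['image'][130:280,230:420],None,fx=4,fy=4,interpolation=cv2.INTER_CUBIC))
c=cap('top');np.save('top3.npy',world(c))
E
```

```text
time: 13.02
eef_pos: [0.5245, -0.2132, 0.1962]
tcp_rot: [-3.126, -0.305, 0.002]
force: [-0.1, 0.8, -1.1]
gripper_width: 0.879
gripper_force: 0.0
turn [0.    0.002 1.57 ] shift [-0.0044 -0.1235  0.0164] t 13.03 F [-0.1  0.8 -1.1] g 0.879 j6 0.79
```

View pics/f.png

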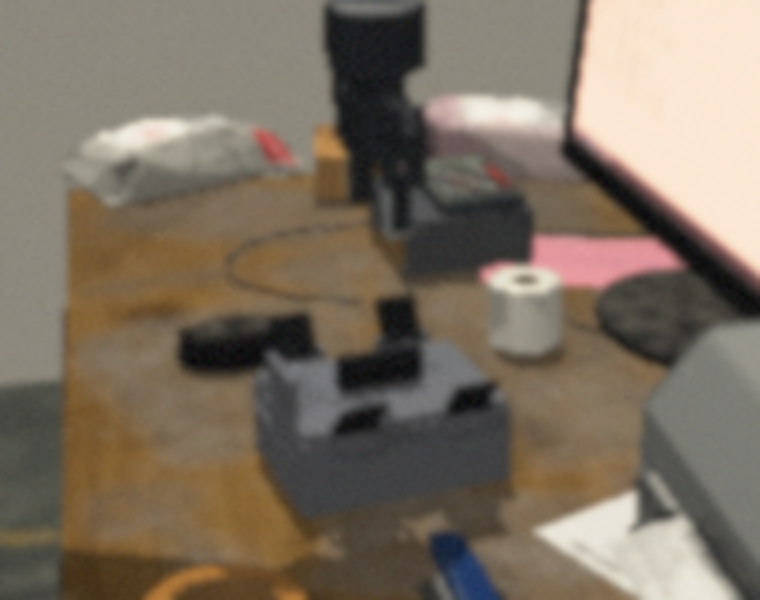

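```bash
python3 -m inch '[0,0,-1.57,-0.004,-0.124,0,0.88, 0,0,-1.57,-0.004,-0.124,0,0.88, 0,0,-1.57,-0.004,-0.124,0,0.88, 0,0,-1.57,-0.004,-0.124,0,0.88, 0,0,-1.57,-0.004,-0.124,0.04,0.88, 0,0,-1.57,-0.004,-0.124,0.07,0.88, 0,0,-1.57,-0.004,-0.124,0.1,0.88, 0,0,-1.57,-0.004,-0.124,0.1,0.88]' 
python3 - <<'E'
from h import *
go(.4963,-.0929,.075,11.2)
c=cap('side');W=world(c);np.save('side4.npy',W)
cv2.imwrite('pics/g.png',cv2.resize(c['image'][130:280,230:420],None,fx=4,fy=4,interpolation=cv2.INTER_CUBIC))
E
```

```text
time: 14.12
eef_pos: [0.4939, -0.0913, 0.0929]
tcp_rot: [-2.067, -2.355, 0.004]
force: [0.2, 0.4, 0.2]
gripper_width: 0.878
gripper_force: 0.0
turn [-0.008 -0.005 -0.065] shift [-0.002   0.0023  0.0178] t 14.12 F [0.2 0.4 0.2] g 0.878 j6 -0.54
```

View pics/g.png

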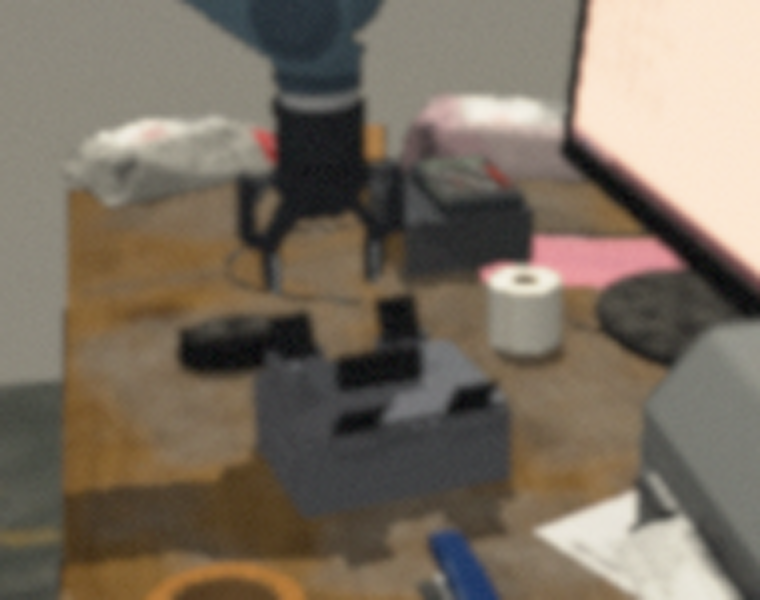

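```bash
python3 - <<'E'
from h import *
a=np.radians(11.2);Rm=np.array([[np.cos(a),-np.sin(a)],[np.sin(a),np.cos(a)]])
W=np.load('side4.npy');q=W[...,:2]@Rm-np.array([.5205,-.2155])@Rm;H=W[...,2]
for s in(-1,1):
    m=(q[...,0]*s>.025)&(q[...,0]*s<.07)&(q[...,1]>.1)&(q[...,1]<.16)&(H>.06)&(H<.15)
    for lo in np.arange(.06,.15,.01):
        k=m&(H>lo)&(H<lo+.01)
        if k.sum()>2: print(s,round(lo,3),k.sum(),np.percentile(q[k],[3,50,97],axis=0).round(4).tolist(),H[k].min().round(4))
    m=(q[...,0]*s>.015)&(q[...,0]*s<.075)&(q[...,1]>.06)&(q[...,1]<.105)&(H>.085)&(H<.11)
    print('clip',m.sum(),np.percentile(q[m],[3,50,97],axis=0).round(4).tolist(),H[m].max().round(4))
E
```

```text
-1 0.1 5 [[-0.0453, 0.1165], [-0.0439, 0.1176], [-0.0397, 0.124]] 0.1042
-1 0.11 13 [[-0.0518, 0.1141], [-0.0463, 0.1185], [-0.0398, 0.1249]] 0.1125
-1 0.12 14 [[-0.0525, 0.1117], [-0.0449, 0.1195], [-0.0392, 0.1254]] 0.1224
-1 0.13 12 [[-0.0528, 0.1154], [-0.0446, 0.1193], [-0.0393, 0.1235]] 0.1321
-1 0.14 15 [[-0.0565, 0.1147], [-0.0469, 0.1184], [-0.0387, 0.1254]] 0.1404
clip 67 [[-0.0607, 0.073], [-0.044, 0.0807], [-0.0264, 0.0898]] 0.1018
1 0.1 7 [[0.0358, 0.1082], [0.0369, 0.1204], [0.0405, 0.1302]] 0.1037
1 0.11 16 [[0.0365, 0.1073], [0.04, 0.1138], [0.0501, 0.1282]] 0.1104
1 0.12 15 [[0.0358, 0.1087], [0.0389, 0.1147], [0.0462, 0.1332]] 0.1205
1 0.13 14 [[0.0346, 0.1077], [0.0401, 0.1135], [0.048, 0.1296]] 0.13
1 0.14 18 [[0.0363, 0.104], [0.0427, 0.1123], [0.0642, 0.1243]] 0.1403
clip 67 [[0.0302, 0.0717], [0.0466, 0.0783], [0.0636, 0.0874]] 0.1052
```

```bash
python3 -m inch '[0.008,-0.005,-0.065,-0.002,0.004,0.01,0.88, 0,0,-0.065,-0.002,0.004,0.0175,0.88, 0,0,-0.065,-0.002,0.004,0.0175,0.88]' 
python3 -m inch '[0,0,0,-0.012,0,0,0.88, 0,0,0,-0.024,0,0,0.88, 0,0,0,-0.035,0,0,0.88, 0,0,0,-0.045,0,0,0.88, 0,0,0,-0.055,0,0,0.88, 0,0,0,-0.064,0,0,0.88, 0,0,0,-0.067,0,0.005,0.88, 0,0,0,-0.067,0,0.009,0.88]' 
cat > cl.py <<'E'
from h import *
go(.5205,-.2155,.075,11.2)
a=np.radians(11.2);Rm=np.array([[np.cos(a),-np.sin(a)],[np.sin(a),np.cos(a)]])
print('tcp box',bot.get_state()['eef_pos'][:2]@Rm-np.array([.5205,-.2155])@Rm)
W=world(cap('side'));q=W[...,:2]@Rm-np.array([.5205,-.2155])@Rm;H=W[...,2]
for n,sx,sy in(('a',-1,1),('b',1,1),('c',1,-1),('d',-1,-1)):
    m=(abs(q[...,0]-sx*.045)<.014)&(q[...,1]*sy>.03)&(q[...,1]*sy<.11)&(H>.063)&(H<.13)
    y=q[...,1]*sy
    print(n,[(int(k.sum()),round(float(np.percentile(H[k],90)),4)) for b in(.03,.04,.05,.06,.07,.08,.09,.1) for k in[m&(y>b)&(y<b+.01)] if k.sum()>0])
E
python3 cl.py
```

```text
time: 14.55
eef_pos: [0.5003, -0.0938, 0.0787]
tcp_rot: [-2.003, -2.417, 0.001]
force: [0.1, 0.1, 0.3]
gripper_width: 0.88
gripper_force: 0.0
time: 15.55
eef_pos: [0.5147, -0.1613, 0.0713]
tcp_rot: [2.0, 2.418, -0.001]
force: [-0.0, -1.6, 4.2]
gripper_width: 0.879
gripper_force: 1.6
turn [ 0.002  0.003 -0.007] shift [-0.0543 -0.0045 -0.0036] t 15.55 F [-0.  -1.6  4.2] g 0.879 j6 -0.7
tcp box [0.00487267 0.05424949]
a [(37, 0.123), (61, 0.1249), (24, 0.117), (8, 0.0854), (2, 0.0767)]
b [(26, 0.127), (46, 0.1185), (21, 0.1185), (10, 0.1089), (1, 0.074)]
c [(9, 0.07), (5, 0.0703), (1, 0.0681), (33, 0.0766), (25, 0.0947), (20, 0.1013)]
d [(8, 0.0697), (7, 0.0697), (1, 0.0685), (33, 0.0767), (13, 0.0874), (23, 0.0981), (1, 0.1005)]
```

```bash
python3 -m inch '[0,0,0,0,0,0.003,0.88, 0,0,0,0,0,0.006,0.88, 0,0,0,0,0,0.008,0.88, 0,0,0,0,0,0.009,0.88]' 
python3 -m inch '[0,0,0,0,0,-0.02,0.88, 0,0,0,0,0,-0.06,0.88, 0,0,0,0,0,-0.1,0.88, 0,0,0,0.05,0,-0.1,0.88, 0,0,0,0.1,0,-0.1,0.88]'
python3 cl.py
```

```text
time: 16.1
eef_pos: [0.5147, -0.1605, 0.0649]
tcp_rot: [2.001, 2.421, -0.001]
force: [-10.7, 2.6, 28.6]
gripper_width: 0.878
gripper_force: 14.5
time: 16.73
eef_pos: [0.4943, -0.0603, 0.1614]
tcp_rot: [-2.003, -2.419, -0.001]
force: [0.6, 0.7, -0.1]
gripper_width: 0.882
gripper_force: 0.0
turn [-0.001 -0.001 -0.008] shift [-0.1575 -0.0032  0.0862] t 16.73 F [ 0.6  0.7 -0.1] g 0.882 j6 -0.54
tcp box [0.00444189 0.15735634]
a [(22, 0.0772), (14, 0.0766), (11, 0.0761), (13, 0.0781), (2, 0.0762)]
b [(7, 0.0768), (6, 0.0781), (11, 0.0763), (12, 0.0789), (3, 0.0763)]
c [(11, 0.0697), (4, 0.0694), (1, 0.07), (1, 0.0631), (29, 0.0769), (25, 0.0955), (20, 0.1005)]
d [(12, 0.0703), (4, 0.0699), (2, 0.0697), (32, 0.0746), (13, 0.0866), (25, 0.0986), (3, 0.1004)]
```

```bash
python3 -m inch '[0,0,0,-0.06,-0.002,0,0.88, 0,0,0,-0.12,-0.002,0,0.88, 0,0,0,-0.18,-0.002,0,0.88, 0,0,0,-0.24,-0.002,0,0.88, 0,0,0,-0.287,-0.002,0,0.88, 0,0,0,-0.287,-0.002,0.04,0.88, 0,0,0,-0.287,-0.002,0.086,0.88, 0,0,0,-0.287,-0.002,0.086,0.88]' 
python3 cl.py
```

```text
time: 17.77
eef_pos: [0.5438, -0.3408, 0.0702]
tcp_rot: [-1.994, -2.412, -0.001]
force: [-0.5, 0.2, 0.4]
gripper_width: 0.874
gripper_force: 0.0
turn [-0.007 -0.01  -0.006] shift [ 0.1275  0.0006 -0.0036] t 17.77 F [-0.5  0.2  0.4] g 0.874 j6 -0.93
tcp box [-0.00148392 -0.12743532]
a [(26, 0.0749), (12, 0.0776), (11, 0.0761), (15, 0.0776), (2, 0.076)]
b [(1, 0.0749)]
c [(10, 0.0696), (5, 0.0687), (2, 0.0691), (25, 0.077), (20, 0.0964), (12, 0.1014)]
d [(12, 0.0709), (6, 0.0701), (2, 0.0693), (26, 0.0751), (10, 0.0852), (19, 0.0973)]
```

```bash
python3 -m inch '[0,0,0,0,0.002,-0.003,0.88, 0,0,0,0.014,0.002,-0.003,0.88, 0,0,0,0.028,0.002,-0.003,0.88, 0,0,0,0.042,0.002,-0.003,0.88, 0,0,0,0.053,0.002,-0.003,0.88, 0,0,0,0.063,0.002,-0.003,0.88, 0,0,0,0.072,0.002,-0.001,0.88, 0,0,0,0.072,0.002,0.003,0.88]' 
python3 cl.py
```

```text
time: 18.82
eef_pos: [0.5351, -0.2712, 0.0725]
tcp_rot: [-2.0, -2.419, -0.002]
force: [-0.9, 0.4, 4.0]
gripper_width: 0.882
gripper_force: 1.9
turn [-0.001 -0.003 -0.006] shift [ 0.0575 -0.0038 -0.0024] t 18.82 F [-0.9  0.4  4. ] g 0.882 j6 -0.85
tcp box [ 0.00347482 -0.05750366]
a [(23, 0.0775), (15, 0.077), (11, 0.0766), (12, 0.0784), (2, 0.0746)]
b [(7, 0.076), (5, 0.0783), (11, 0.0766), (14, 0.0785), (2, 0.076)]
c [(2, 0.071), (11, 0.0862), (27, 0.111), (60, 0.1214), (67, 0.124), (2, 0.0761)]
d [(2, 0.0825), (13, 0.0864), (26, 0.1039), (80, 0.1192), (56, 0.1258)]
```

```bash
python3 -m inch '[0,0,0,0.002,0,0.003,0.88, 0,0,0,0.002,0,0.006,0.88, 0,0,0,0.002,0,0.008,0.88, 0,0,0,0.002,0,0.0095,0.88]' 
python3 -m inch '[0,0,0,0,0,-0.02,0.88, 0,0,0,0,0,-0.06,0.88, 0,0,0,0,0,-0.11,0.88, 0,0,0,-0.05,0,-0.16,0.88, 0,0,0,-0.05,0,-0.2,0.88, 0,0,0,-0.05,-0.05,-0.22,0.88, 0,0,0,-0.05,-0.1,-0.22,0.88, 0,0,0,-0.05,-0.1,-0.22,0.88]'
python3 cl.py
python3 - <<'E'
from h import *
c=cap('side')
cv2.imwrite('pics/i.png',cv2.resize(c['image'][130:280,230:420],None,fx=4,fy=4,interpolation=cv2.INTER_CUBIC))
E
```

```text
time: 19.38
eef_pos: [0.535, -0.2702, 0.065]
tcp_rot: [-2.0, -2.419, -0.001]
force: [-9.7, 10.0, 24.4]
gripper_width: 0.882
gripper_force: 12.4
time: 20.38
eef_pos: [0.444, -0.3395, 0.2834]
tcp_rot: [2.006, 2.418, -0.001]
force: [0.4, 0.1, -0.1]
gripper_width: 0.881
gripper_force: 0.0
turn [-0.     0.001 -0.01 ] shift [0.1079 0.0981 0.2083] t 20.38 F [ 0.4  0.1 -0.1] g 0.881 j6 -1.04
tcp box [-0.09908109 -0.10679642]
a [(19, 0.0753), (19, 0.0765), (9, 0.0768), (15, 0.0775), (2, 0.0767)]
b [(5, 0.0756), (6, 0.0774), (11, 0.0772), (15, 0.0785)]
c [(1, 0.0746), (13, 0.0761), (10, 0.0763), (15, 0.0763), (37, 0.0768), (1, 0.0665)]
d [(2, 0.0735), (10, 0.0769), (17, 0.0769), (11, 0.0766), (41, 0.077)]
```

View pics/i.png

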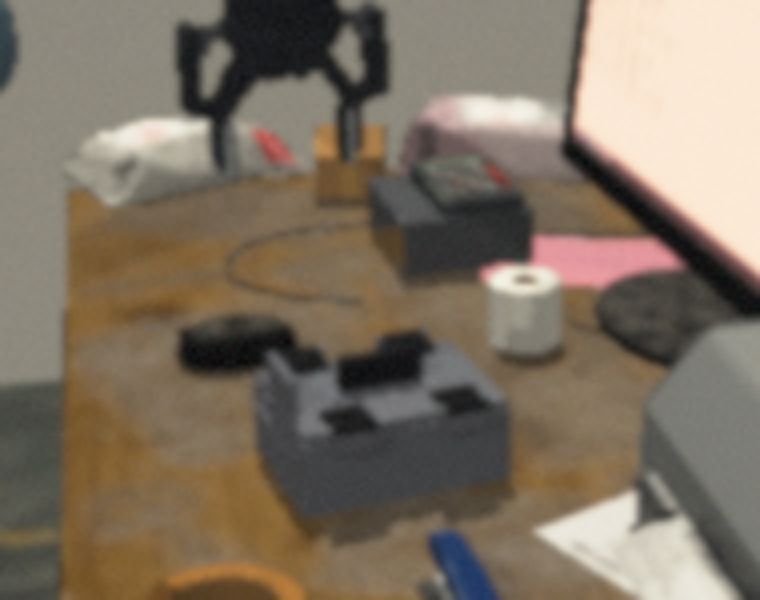

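The picture shows the lid seated level, with all four clips flat at about (303,358), (405,343), (462,400) and (350,420). The gripper is clear and the bystanders have not moved.

```bash
python3 -c "
from station import bot
print(bot.hand_in())"
```

```text
the job is handed in; nothing more can be done
None
```

The job is handed in at about 20 s: lid pulled out and released flat on the table, then seated level on the box; all four clips are flat, the other things look undisturbed, and the only hitch was a first lowering about 1 cm off that touched the rim lightly (about 4 N) before I lifted and redid it.

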